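# Tilt-plate stability check of a desk meter

### The job

Check that the white desk meter stands firm on the spring-backed tilt plate: with the fingertips push down the blue pad on the plate's left corner (as the robot sees it) until the pointer there is level with the red rider on its scale, keep it there for about two seconds, then ease it back up until the corner is fully home; then do the same with the right corner. Do not push a pointer well past its rider or let a corner snap back, do not touch or lift the meter, and leave the riders and everything else on the bench where they are.

Things in the scene. Friction and masses are not known exactly. Their poses are not given: they have to be found in the camera images.
- tilt_base: grey three-cornered base casting of the tilt platform, fixed on the bench, 458 mm wide (along its y) and 148 mm deep, 18 mm high; origin on the bench between the plate's pivot and its front corners, x points to the back (ball pivot post at +65 mm), y to the left; the sprung corners lie at x = -35 mm, y = +140 and -140 mm. White scales 34 mm wide stand at y = +-203 mm, up to 103 mm above the bench
- plate_mat (a point): centre of the top of the black rubber mat (76 x 130 mm) on the aluminium tilt plate, 91 mm above the bench at rest; its axes are the plate's, z up. The plate is a triangle with rounded corners, 8 mm thick, on a ball pivot at its back corner and on two spring barrels under its left and right front corners
- meter: white desk meter on its own foot, about 60 deep x 90 wide x 67 mm high, 0.16 kg, standing loose on the mat; origin in the middle of its underside, z up. Its top is about 158 mm above the bench; its sides end about 45 mm from the middle of the plate, so 80 mm or more from the middle of each pad
- left_pad_top (a point): centre of the top face of the round blue press pad (28 mm across, 5 mm high, black rubber inlay) on the plate's left front corner, as the robot sees it. At rest it is 94 mm above the bench; it lies 163 mm from the tilt axis of this corner and sinks by 163 mm x sin(left_tilt). It can be pressed straight down from above; its axes are the plate's (z = the plate's upward normal)
- left_tilt (a joint): tilt of the plate towards its left corner, rad: 0 = at rest against the upper stop, grows as the left pad is pressed down, stop at 0.23. A preloaded spring pushes back: pressing starts to move the pad at about 4 N and takes about 11 N at 0.17 rad (0.45 N per mm of pad travel); it springs back to 0 when let go. The tilt axis is the line from the ball pivot to the other sprung corner, so pressing one pad leaves the other corner up
- left_pointer_tip (a point): sharp outer tip of the flat black pointer that sticks out sideways from the plate's left corner, 62 mm beyond the middle of the left pad, in front of the white upright scale. At rest it is 85 mm above the bench, at the scale's top long line; it sinks by 199 mm x sin(left_tilt), that is 1.22 times as far as the pad
- left_rider_point (a point): sharp inner point of the red rider clipped on the outer edge of the left white scale; it faces the pointer tip from 5 mm away. Its height differs between runs (15 to 37 mm below the pointer's rest height). z up. Press until the pointer tip is level with this point. The rider is held by its screw
- left_pad: the blue press pad on the left corner, 28 mm across; origin at the middle of its underside, z up out of the plate
- right_pad_top (a point): centre of the top face of the round blue press pad (28 mm across, 5 mm high, black rubber inlay) on the plate's right front corner, as the robot sees it. At rest it is 94 mm above the bench; it lies 163 mm from the tilt axis of this corner and sinks by 163 mm x sin(right_tilt). It can be pressed straight down from above; its axes are the plate's (z = the plate's upward normal)
- right_tilt (a joint): tilt of the plate towards its right corner, rad: 0 = at rest against the upper stop, grows as the right pad is pressed down, stop at 0.23. A preloaded spring pushes back: pressing starts to move the pad at about 4 N and takes about 11 N at 0.17 rad (0.45 N per mm of pad travel); it springs back to 0 when let go. The tilt axis is the line from the ball pivot to the other sprung corner, so pressing one pad leaves the other corner up
- right_pointer_tip (a point): sharp outer tip of the flat black pointer that sticks out sideways from the plate's right corner, 62 mm beyond the middle of the right pad, in front of the white upright scale. At rest it is 85 mm above the bench, at the scale's top long line; it sinks by 199 mm x sin(right_tilt), that is 1.22 times as far as the pad
- right_rider_point (a point): sharp inner point of the red rider clipped on the outer edge of the right white scale; it faces the pointer tip from 5 mm away. Its height differs between runs (15 to 37 mm below the pointer's rest height). z up. Press until the pointer tip is level with this point. The rider is held by its screw
- right_pad: the blue press pad on the right corner, 28 mm across; origin at the middle of its underside, z up out of the plate
- watch: black stopwatch lying loose to the left, 62 x 61 x 17 mm, origin under its middle
- pad_paper: loose pocket note pad at the right, 103 x 68 x 10 mm, origin under its middle
- marker: loose black felt marker at the right, 136 mm long, 16 mm thick, origin under its middle
- brass_weight: loose brass weight with a knob at the right, 28 mm across, 46 mm high, origin under its middle
- beaker: loose white plastic beaker behind the work, 52 mm across, 70 mm high, origin under its middle
Mind the look-alikes: they are no part of the job. What is shaped like the meter but green or pink is not meant.

How it is judged:
By the outcome, as a careful person would: the job done as asked, in the order asked, and still so for the second after the job is handed in, with the robot touching nothing.
It also fails if it takes over 58 s, if anything falls off the work surface, if the arm or the gripper's body presses on something with over 40 N, if the wrist force passes 120 N, or if a joint passes its speed limit or range.

### The arm

A 6-joint arm with a two-finger parallel gripper is mounted at the origin on a cart in front of the work surface, level with it; the furniture and walls round the work are solid. World frame = base frame: x ahead of the robot, y to its left, z up, the work surface at z = 0. Lengths are in mm, angles in rad, forces in N, time in s.
With the tool pointing down it reaches from about 300 to 850 mm from the base axis. Payload 5.4 kg.
Tool frame: the origin (TCP) lies at the very end of the fingers, on their centre line; the grasp point (between the pads) lies 19 mm behind it; z points along the fingers, y is the line along which they close (so a half turn about z gives the same grasp; the last joint's range is limited). The gripper opens to 85 mm and grips with 20 to 120 N. Pads are 22 mm wide; open, the fingers measure 114 mm over their backs; the gripper's body (76 mm by 85 mm) begins 54 mm behind the grasp point. The pads swing forward as they close: fully open they stand 13 mm farther back than shut.
Start: joints at [0.915, 0.158, 1.597, -0, 1.386, -0.21], TCP at [247.935, 518.781, 231.299] pointing down, gripper open.
Joint ranges: [-2.91, 2.91], [-0.94, 2.29], [0.18, 2.7], [-1.29, 4.43], [0.17, 2.64], [-3, 3]. Speed limits (rad/s): [2.57, 2.57, 3.14, 3.14, 3.14, 3.14].

### API

Orientations are given as a unit quaternion [x, y, z, w].
In Python, from station import robot, cams, spotter gives the robot as it stands.
- The arm moves only by the tool jog_arm, never from a script. Its argument "rows" is a list of rows, each an object with "gripper": the finger opening in cm, from 0 to 8.54; "translation": the shift along the tool's x, y, z in cm, a list of three; "turn": the turn about the tool's z in rad. A call has 1 to 8 rows; each row shifts and turns the commanded pose from where the row before left it, along the tool's axes as they then stand; what a row does not reach is not made up. A row lasts 1/10 s, in which the tool goes at most 50 mm and 8.59 degrees, less where a joint would pass 70% of its speed; a pose out of reach is approached as far as the arm can. A call is refused whole if a number of a shift passes 5 or a number of a turn 0.15, either way. A call with a gripper value outside its range is refused whole. The fingers move at their own pace and stop on an object; the grip force is fixed at half the most. Time passes only in rows, so rows that do not move let the fingers close. It gives the time, the measured TCP pose, the force, the opening and the grip force at its end, in the units of the state.
- robot.read_state(): the state, without advancing time (a new reading comes with each control period).
- cams.camera(name): name is "side" or "top" or "wrist"; returns a dict with "img" (420x560x3 uint8, red, green, blue), "camera_matrix" (3x3 intrinsics, pixels), "R" (3x3) and "t" (3): a world point X has camera coordinates R X + t. Camera axes: x right, y down, z forward; pixel columns grow to the right and rows downward; lengths in mm; the calibration is good to about 2 mm. A picture is of the moment at which its call begins. There is no depth.
- robot.sign_off(): hands the job in; it is judged then, once.
Trained networks look in the newest picture that a camera, given by its name, has taken for a name from the list of things; names that differ only in an ending like _2 or _b are one class to them, and where a whole thing is asked for, a point or a joint stands for the part that bears it (a point fixed in the world has none). Each returns a list of dicts, best first, with "score" (0 to 1); they miss things now and then, are a little off and sometimes report something else, mostly with a low value. They report only what shows in the picture. A call takes as long as a camera call. They do not tell look-alikes from the thing itself.
- spotter.outline_of(target, camera): "region" (420x560 bool, what is visible of it) and "location" ([column, row] in pixels, amid what is visible of it).
- spotter.pinpoint(target, camera): "location" ([column, row] in pixels: a listed point, or the origin of a listed thing).
The state is a dict: "t": time; "joints": joint angles; "dq": joint speeds; "effort": joint torques, N m; "tool_pos": TCP position; "eef_rot": TCP orientation; "ft_force": force on the tool from outside, world axes, zero at the start; "torque": the same for the moment, N m; "width": opening from 0.0 (shut) to 1.0 (fully open); "gripper_force": force on a finger pad.
Only numpy, scipy, OpenCV 4.12 (cv2) and the standard library are available. Lean on these libraries where they do the work, as an engineer would, in place of code of your own. Each camera call takes 0.05 s, during which the arm holds its last target. There are 200 camera calls.

## Working session

There is one attempt and no reset: what is moved stays moved. The work goes in short steps, Python scripts to look and compute and a tool call to move; the robot and the scene stay as the last step left them, time stands still between calls to the robot, and variables do not carry over. Pictures are saved under pics/ and viewed, at most 10 in all, crops included, and the job is handed in when it is done.

Besides the shell and the picture viewer there is one more tool, called after "Request:" as name(argument=value, ...), one argument or row to a line, values as JSON. jog_arm: Moves the arm, as the interface text tells. Its arguments: {"type":"object","properties":{"rows":{"type":"array"}},"required":["rows"]}

```bash
mkdir -p pics
cat > h.py <<'E'
import numpy as np, cv2
from station import robot, cams, spotter
def tri(obs):
    A=[];b=[]
    for c,p in obs:
        d=c['R'].T@np.linalg.inv(c['camera_matrix'])@np.array([p[0],p[1],1.]);d/=np.linalg.norm(d)
        o=-c['R'].T@c['t'];P=np.eye(3)-np.outer(d,d);A.append(P);b.append(P@o)
    return np.linalg.lstsq(np.vstack(A),np.hstack(b),rcond=None)[0]
def onz(c,p,z):
    d=c['R'].T@np.linalg.inv(c['camera_matrix'])@np.array([p[0],p[1],1.]);o=-c['R'].T@c['t'];return o+d*(z-o[2])/d[2]
def proj(c,X):
    q=c['camera_matrix']@(c['R']@np.array(X)+c['t']);return q[:2]/q[2]
E
python3 - <<'E'
from h import *
np.set_printoptions(precision=1,suppress=True)
C={n:cams.camera(n) for n in('side','top')}
im=[cv2.cvtColor(C[n]['img'],cv2.COLOR_RGB2BGR) for n in C]
for n,i in zip(C,im): cv2.imwrite(f'pics/{n}0.png',cv2.resize(i,(784,588)))
print(robot.read_state())
Z=dict(tilt_base=0,left_pad_top=94,right_pad_top=94,left_pointer_tip=85,right_pointer_tip=85,left_rider_point=60,right_rider_point=60,plate_mat=91,meter=91)
for k,z in Z.items():
    o=[]
    for n in C:
        r=spotter.pinpoint(k,n)
        print(k,n,[(np.round(a['location'],1),round(a['score'],2)) for a in r[:3]], onz(C[n],r[0]['location'],z) if r else '')
        if r:o.append((C[n],r[0]['location']))
    if len(o)==2: print('  tri',tri(o))
for n in C: print(n,-C[n]['R'].T@C[n]['t'])
E
```

```text
{'t': 0.1, 'joints': array([ 0.9,  0.2,  1.6,  0. ,  1.4, -0.2]), 'dq': array([ 0.,  0., -0.,  0., -0.,  0.]), 'effort': array([ -0. , -39.7, -33.2,  -0. ,   0. ,   0. ]), 'tool_pos': array([247.6, 518.4, 230.4]), 'eef_rot': array([ 0.2,  1. , -0. , -0. ]), 'ft_force': array([-0. ,  0.2,  0.1]), 'torque': array([ 0., -0., -0.]), 'gripper_force': 0.0, 'width': 1.0001006633999385}
tilt_base side [(array([315.3, 243.3]), 0.58), (array([324.9, 249.7]), 0.35)] [ 508.2 -123.3    0. ]
tilt_base top [(array([260.7, 246.5]), 0.68), (array([215.4, 260.5]), 0.25)] [ 516.4 -108.7    0. ]
  tri [ 512.2 -108.9   12.7]
left_pad_top side [(array([322.9, 253.2]), 0.96), (array([322.4, 218.2]), 0.22)] [489.9  26.3  94. ]
left_pad_top top [] 
right_pad_top side [(array([334.7, 192.9]), 0.72), (array([321.9, 220. ]), 0.2)] [ 453.9 -257.8   94. ]
right_pad_top top [(array([310.5, 258.7]), 0.87), (array([332.3, 260.4]), 0.51), (array([313. , 260.1]), 0.45)] [ 473.3 -254.1   94. ]
  tri [ 463.8 -253.    98.1]
left_pointer_tip side [(array([324.2, 270.8]), 0.68)] [486.   84.6  85. ]
left_pointer_tip top [(a
[... 363 characters left out ...]
er_point top [(array([192.4, 252.7]), 0.4)] [499.6  90.9  60. ]
  tri [495.5  59.2 223.9]
right_rider_point side [] 
right_rider_point top [(array([333.2, 262.2]), 0.53)] [ 462.3 -323.3   60. ]
plate_mat side [(array([318.6, 221.1]), 0.66)] [ 502.5 -116.1   91. ]
plate_mat top [(array([262.6, 252.7]), 0.64)] [ 493.7 -117.    91. ]
  tri [ 498.1 -117.2   89.8]
meter side [(array([318.8, 218.5]), 0.82), (array([322.1, 178.8]), 0.79), (array([202.3, 260.4]), 0.73)] [ 502.  -128.5   91. ]
meter top [(array([375.2, 251.5]), 0.94), (array([266.1, 250.6]), 0.83), (array([229.3, 149.2]), 0.66)] [ 489.8 -441.6   91. ]
  tri [ 495.7 -508.8 -202.9]
side [ 536.  1083.7 1029.1]
top [ 446.3 -155.  1338.5]
```

View pics/side0.png

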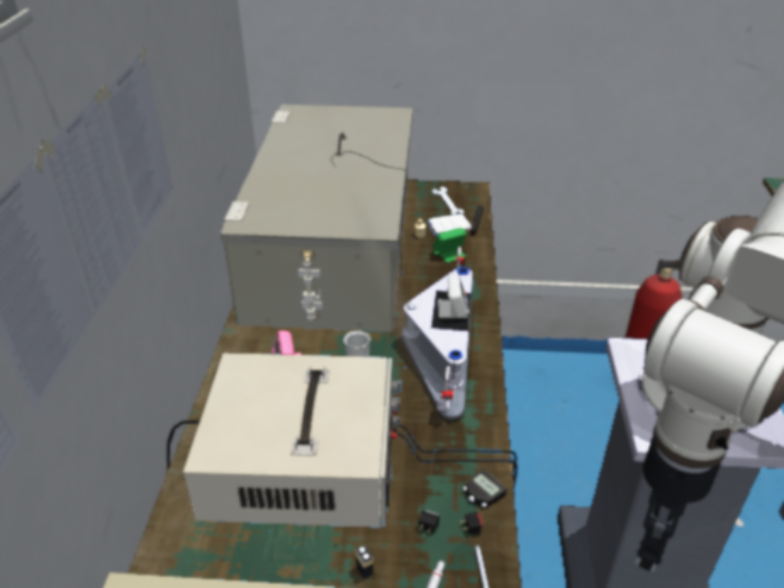

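View pics/top0.png

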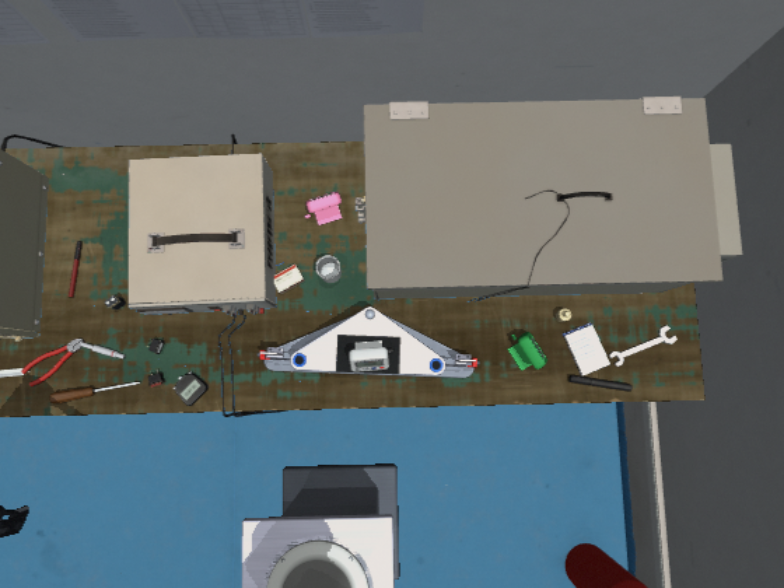

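The side picture shows the platform with the blue pads at about (325,253) left and (331,193) right (original pixels). In the top picture they are at (214,256) and (311,260), with the red riders just outside them. The white meter stands on the mat at top (264,252). The green one (375,251) and the pink one (231,149) are look-alikes and not meant.

```bash
cat >> h.py <<'E'
def blobs(img,col,amin=3):
    h=cv2.cvtColor(img,cv2.COLOR_RGB2HSV)
    m=cv2.inRange(h,(105,150,60),(125,255,255)) if col=='b' else cv2.inRange(h,(0,150,80),(6,255,255))|cv2.inRange(h,(174,150,80),(180,255,255))
    n,l,s,c=cv2.connectedComponentsWithStats(m)
    return [(c[i].round(1),s[i][4]) for i in range(1,n) if s[i][4]>=amin]
E
python3 - <<'E'
from h import *
from scipy.spatial.transform import Rotation as Ro
np.set_printoptions(precision=2,suppress=True)
C={n:cams.camera(n) for n in('side','top','wrist')}
for n in ('side','top'):
    for k in 'br':
        print(n,k,[b for b in blobs(C[n]['img'],k) if 180<b[0][0]<350 and 170<b[0][1]<290])
    print(C[n]['camera_matrix'][0])
s=robot.read_state();Rt=Ro.from_quat(s['eef_rot']).as_matrix()
print(Rt); w=C['wrist']; o=-w['R'].T@w['t']
print('wrist cam in tool',Rt.T@(o-s['tool_pos']), 'R',w['R']@Rt, w['camera_matrix'][0])
for n in('side','top'):
    r=spotter.outline_of('left_pad',n)
    print([(a['location'],a['score'],a['region'].sum()) for a in r[:2]])
    r=spotter.outline_of('right_pad',n)
    print([(a['location'],a['score'],a['region'].sum()) for a in r[:2]])
E
```

```text
side b [(array([330.1, 193.2]), np.int32(20)), (array([325. , 253.8]), np.int32(18))]
side r [(array([329.6, 185.6]), np.int32(8)), (array([319.3, 280.8]), np.int32(22))]
[524.07   0.   278.31]
top b [(array([213.5, 257. ]), np.int32(37)), (array([310.8, 260.1]), np.int32(35))]
top r [(array([202.3, 194. ]), np.int32(19)), (array([186.5, 221.5]), np.int32(8)), (array([187., 250.]), np.int32(3)), (array([187.6, 254.9]), np.int32(18)), (array([338.5, 256. ]), np.int32(4)), (array([338.1, 260.3]), np.int32(18))]
[431.38   0.   278.34]
[[-0.9   0.43 -0.  ]
 [ 0.43  0.9  -0.  ]
 [ 0.   -0.   -1.  ]]
wrist cam in tool [  67.14   -1.66 -143.22] R [[ 0.    1.   -0.  ]
 [-0.96  0.   -0.27]
 [-0.27  0.    0.96]] [376.26   0.   276.8 ]
[]
[([333.6, 193.7], 0.49, np.int64(38))]
[]
[([266.5, 242.9], 0.69, np.int64(2665)), ([310.4, 259.8], 0.46, np.int64(55))]
```

Run:
```python
from h import *
np.set_printoptions(precision=1,suppress=True)
C={n:cams.camera(n) for n in('side','top')}
P={}
for nm,s,t in(('L',(325,253.8),(213.5,257)),('R',(330.1,193.2),(310.8,260.1))):
    P[nm]=tri([(C['side'],s),(C['top'],t)]);print(nm,P[nm],onz(C['top'],t,94),onz(C['side'],s,94))
for nm,s,t in(('Lr',(319.3,280.8),(187.6,254.9)),('Rr',(329.6,185.6),(338.1,260.3))):
    print(nm,tri([(C['side'],s),(C['top'],t)]))
d=P['L']-P['R'];print(np.linalg.norm(d),np.arctan2(-d[0],d[1]))
s=robot.read_state();g=np.array([480,25,200])-s['tool_pos']
print(s['tool_pos'])
```

```text
L [484.4  24.4  90.5] [484.5  23.9  94. ] [484.3  28.3  94. ]
R [ 468.8 -254.7   94.3] [ 469.3 -254.8   94. ] [ 468.2 -255.1   94. ]
Lr [495.5 103.5  66.4]
Rr [ 467.4 -337.    66.9]
279.5691819292812 -0.05589507884313098
[247.9 518.8 231.3]
```

Request:
jog_arm(
  rows=[
    {"gripper": 0, "translation": [0, 0, 0], "turn": -0.148},
    {"gripper": 0, "translation": [0, 0, 0], "turn": -0.148},
    {"gripper": 0, "translation": [0, 0, 0], "turn": -0.148},
    {"gripper": 0, "translation": [-1.5, -3, 0], "turn": 0},
    {"gripper": 0, "translation": [-2, -4, 0], "turn": 0},
    {"gripper": 0, "translation": [-2, -4, 0], "turn": 0},
    {"gripper": 0, "translation": [-2, -4, 0], "turn": 0},
    {"gripper": 0, "translation": [-2, -4, 0], "turn": 0},
  ],
)

```text
t: 2.25
tool_pos: [343.1, 327.1, 231.5]
eef_rot: [0.001, 1.0, 0.0, 0.0]
ft_force: [1.8, -0.1, 0.3]
width: 0.004
gripper_force: 0.0
```

Request:
jog_arm(
  rows=[
    {"gripper": 0, "translation": [-2, -4, 0], "turn": 0},
    {"gripper": 0, "translation": [-2, -4, 0], "turn": 0},
    {"gripper": 0, "translation": [-2, -4, 0.5], "turn": 0},
    {"gripper": 0, "translation": [-2, -4, 1], "turn": 0},
    {"gripper": 0, "translation": [-2, -4, 1], "turn": 0},
    {"gripper": 0, "translation": [-1.5, -3.5, 0.5], "turn": 0},
    {"gripper": 0, "translation": [0, 0, 0], "turn": 0},
    {"gripper": 0, "translation": [0, 0, 0], "turn": 0},
  ],
)

```text
t: 3.05
tool_pos: [457.2, 93.0, 201.3]
eef_rot: [0.002, 1.0, 0.0, -0.0]
ft_force: [-0.5, -0.0, 0.8]
width: 0.001
gripper_force: 0.0
```

```bash
cat >> h.py <<'E'
import pickle
def shot(tag,names,cam='wrist'):
    c=cams.camera(cam);cv2.imwrite(f'pics/{tag}.png',cv2.resize(cv2.cvtColor(c['img'],cv2.COLOR_RGB2BGR),(784,588),interpolation=cv2.INTER_CUBIC))
    D={}
    for k in names:
        r=spotter.pinpoint(k,cam);D[k]=[(np.array(a['location']),a['score']) for a in r[:3]]
        print(k,[(a[0].round(1),round(a[1],2)) for a in D[k]])
    pickle.dump((c,D),open(f'{tag}.pkl','wb'));return c,D
E
python3 - <<'E'
from h import *
shot('wA',['left_pad_top','left_pointer_tip','left_rider_point'])
E
```

```text
left_pad_top [(array([177.6, 242.7]), 0.55), (array([274.8, 232.5]), 0.45)]
left_pointer_tip [(array([267.4, 240.3]), 0.87)]
left_rider_point [(array([272.2, 230.3]), 0.78), (array([161.2, 381.2]), 0.64), (array([181.3, 238.4]), 0.27)]
```

View pics/wA.png

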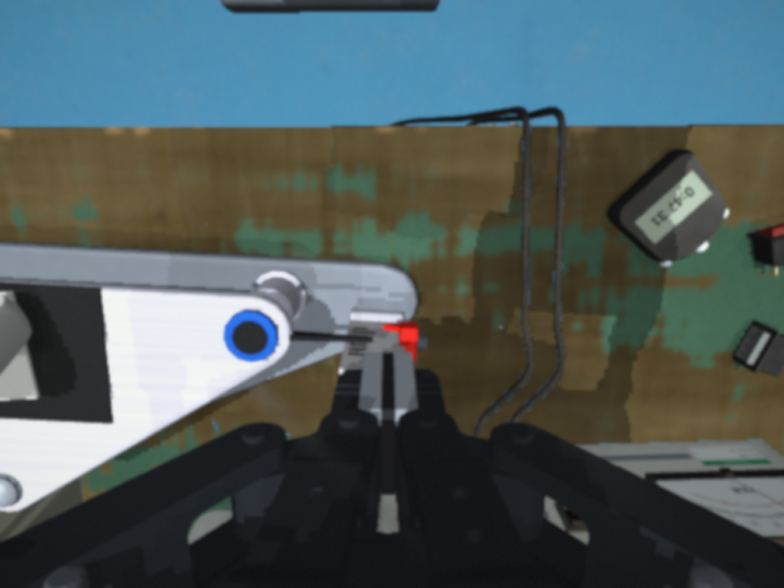

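Request:
jog_arm(
  rows=[
    {"gripper": 0, "translation": [-1.0, -2.5, 0.5], "turn": 0},
    {"gripper": 0, "translation": [-1.2, -3, 1], "turn": 0},
    {"gripper": 0, "translation": [-0.5, -1.2, 1], "turn": 0},
    {"gripper": 0, "translation": [0, 0, 0.5], "turn": 0},
    {"gripper": 0, "translation": [0, 0, 0], "turn": 0},
    {"gripper": 0, "translation": [0, 0, 0], "turn": 0},
  ],
)

```text
t: 3.85
tool_pos: [483.7, 27.5, 171.4]
eef_rot: [0.0, 1.0, 0.0, -0.0]
ft_force: [-0.0, 0.5, 0.5]
width: 0.001
gripper_force: 0.0
```

Run:
```python
from h import *
np.set_printoptions(precision=1,suppress=True)
c,D=shot('wB',['left_pad_top','left_pointer_tip','left_rider_point'])
a,E=pickle.load(open('wA.pkl','rb'))
for k in D:
    if D[k] and E[k]: print(k,tri([(c,D[k][0][0]),(a,E[k][0][0])]))
print(robot.read_state()['tool_pos'])
```

```text
left_pad_top [(array([267.8, 217.1]), 0.6)]
left_pointer_tip [(array([364.8, 220.3]), 0.9)]
left_rider_point []
left_pad_top [483.9  20.8  92.8]
left_pointer_tip [490.   84.6  75.6]
[484.2  27.  171.8]
```

View pics/wB.png

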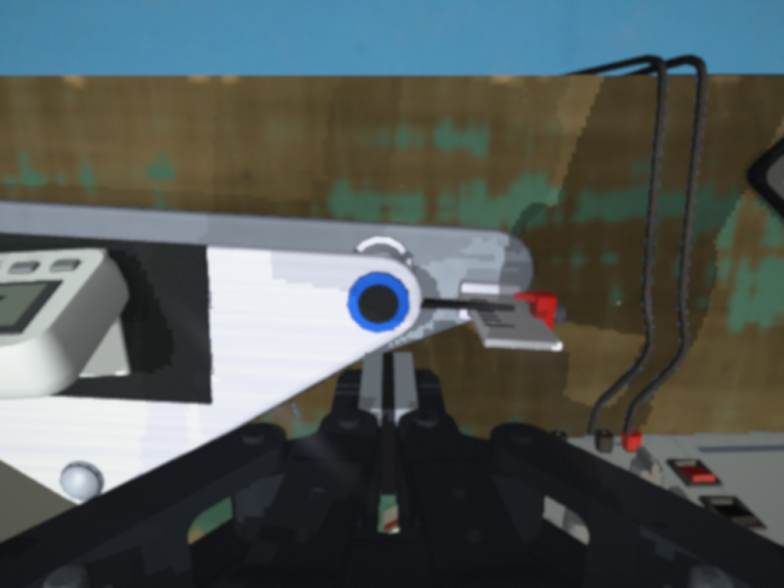

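View B shows the left pad at (270,214), the pointer tip at about (366,219) and the rider point at about (368,211). One more oblique view gives the rider height.

Request:
jog_arm(
  rows=[
    {"gripper": 0, "translation": [0, -1.5, -1], "turn": 0},
    {"gripper": 0, "translation": [0.5, -3, -1], "turn": 0},
    {"gripper": 0, "translation": [0.5, -2.5, -1], "turn": 0},
    {"gripper": 0, "translation": [0, -0.5, 0], "turn": 0},
    {"gripper": 0, "translation": [0, 0, 0], "turn": 0},
    {"gripper": 0, "translation": [0, 0, 0], "turn": 0},
    {"gripper": 0, "translation": [0, 0, 0], "turn": 0},
  ],
)

```text
t: 4.75
tool_pos: [473.7, -47.5, 200.7]
eef_rot: [0.0, 1.0, 0.0, -0.001]
ft_force: [-0.4, 0.4, -0.4]
width: 0.002
gripper_force: 0.0
```

Run:
```python
from h import *
np.set_printoptions(precision=1,suppress=True)
c,D=shot('wC',['left_pad_top','left_pointer_tip','left_rider_point'])
b,E=pickle.load(open('wB.pkl','rb'))
a,_=pickle.load(open('wA.pkl','rb'))
T=np.array([484.4+.056*62,24.4+62-.5,85])
T=np.array([488,86,85.])
out=[]
for im in (a,b,c):
    u=proj(im,T-[0,0,10]).astype(int);print('center',u)
    x0,y0=u[0]-24,u[1]-28
    p=cv2.copyMakeBorder(im['img'],0,0,0,60,cv2.BORDER_CONSTANT)[y0:y0+56,x0:x0+48]
    out.append(cv2.resize(cv2.cvtColor(p,cv2.COLOR_RGB2BGR),None,fx=5.5,fy=5.5,interpolation=cv2.INTER_CUBIC)); print(x0,y0)
cv2.imwrite('pics/crop1.png',np.hstack(out))
```

```text
left_pad_top [(array([376.6, 218.6]), 0.73)]
left_pointer_tip [(array([459.7, 220.6]), 0.58)]
left_rider_point [(array([455.4, 212. ]), 0.65), (array([377. , 217.9]), 0.33)]
center [269 238]
245 210
center [366 216]
342 188
center [457 217]
433 189
```

View pics/crop1.png

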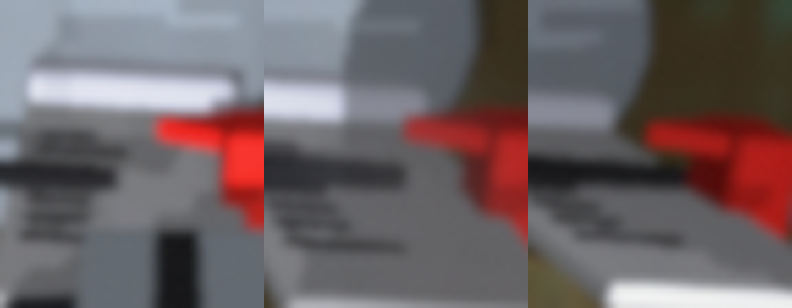

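Crop of the three views (A, B, C): the rider tip is at A (273.2,233.3), B (367.3,210.9), C (454.3,212.8). The pointer tip is at A (266.3,242.4), B (367.6,219.8), C (462,220.3).

Run:
```python
from h import *
np.set_printoptions(precision=1,suppress=True)
I=[pickle.load(open(f'w{k}.pkl','rb'))[0] for k in 'ABC']
from itertools import combinations
for nm,px in(('rider',[(273.2,233.3),(367.3,210.9),(454.3,212.8)]),('tip',[(266.3,242.4),(367.6,219.8),(462,220.3)]),('pad',[(178.5,239.5),(270,214.5),(376.5,218.5)])):
    o=list(zip(I,px));X=tri(o);print(nm,X,[tri([o[i],o[j]]) for i,j in((0,2),(1,2),(0,1))],[proj(c,X)-p for c,p in o])
```

```text
rider [487.5  88.8  64.2] [array([487.6,  88.8,  64.1]), array([487.6,  89.1,  63.4]), array([487.4,  88.8,  64.8])] [array([ 0. , -0.4]), array([-0.1,  0.1]), array([0.1, 0.3])]
tip [486.7  83.9  86.6] [array([486.7,  83.9,  86.6]), array([486.5,  83.7,  87. ]), array([487.1,  83.9,  86.2])] [array([-0.1, -0.3]), array([ 0.1, -0.2]), array([-0. ,  0.5])]
pad [482.9  21.5  90.8] [array([483.3,  21.2,  90.8]), array([483.6,  21.9,  88.5]), array([481.4,  22.1,  94.2])] [array([0.4, 0. ]), array([-0.8,  1.2]), array([ 0.4, -1.1])]
```

Request:
jog_arm(
  rows=[
    {"gripper": 0, "translation": [-0.3, 2, 0], "turn": 0},
    {"gripper": 0, "translation": [-0.4, 3, 1], "turn": 0},
    {"gripper": 0, "translation": [-0.2, 1.95, 2], "turn": 0},
    {"gripper": 0, "translation": [0, 0, 3], "turn": 0},
    {"gripper": 0, "translation": [0, 0, 2.5], "turn": 0},
    {"gripper": 0, "translation": [0, 0, 0.9], "turn": 0},
    {"gripper": 0, "translation": [0, 0, 0], "turn": 0},
    {"gripper": 0, "translation": [0, 0, 0], "turn": 0},
  ],
)

```text
t: 5.75
tool_pos: [483.9, 20.6, 108.4]
eef_rot: [0.001, 1.0, -0.0, 0.001]
ft_force: [-0.6, -0.3, -0.2]
width: -0.002
gripper_force: 0.0
```

Request:
jog_arm(
  rows=[
    {"gripper": 0, "translation": [0, 0, 0.4], "turn": 0},
    {"gripper": 0, "translation": [0, 0, 0.4], "turn": 0},
    {"gripper": 0, "translation": [0, 0, 0.2], "turn": 0},
    {"gripper": 0, "translation": [0, 0, 0.2], "turn": 0},
    {"gripper": 0, "translation": [0, 0, 0.2], "turn": 0},
    {"gripper": 0, "translation": [0, 0, 0], "turn": 0},
  ],
)

```text
t: 6.35
tool_pos: [483.0, 20.8, 93.1]
eef_rot: [0.001, 1.0, -0.0, -0.0]
ft_force: [0.2, -0.2, 1.3]
width: -0.002
gripper_force: 0.3
```

Request:
jog_arm(
  rows=[
    {"gripper": 0, "translation": [0, 0, 0.2], "turn": 0},
    {"gripper": 0, "translation": [0, 0, 0.2], "turn": 0},
    {"gripper": 0, "translation": [0, 0, 0.2], "turn": 0},
    {"gripper": 0, "translation": [0, 0, 0.2], "turn": 0},
    {"gripper": 0, "translation": [0, 0, 0.2], "turn": 0},
    {"gripper": 0, "translation": [0, 0, 0.2], "turn": 0},
    {"gripper": 0, "translation": [0, 0, 0.15], "turn": 0},
    {"gripper": 0, "translation": [0, 0, 0], "turn": 0},
  ],
)

```text
t: 7.15
tool_pos: [483.3, 20.9, 80.0]
eef_rot: [0.001, 1.0, 0.0, 0.0]
ft_force: [-1.3, 2.7, 6.7]
width: -0.001
gripper_force: 3.2
```

```bash
cat >> h.py <<'E'
def check(tag,T,side=True):
    "crops round the tip, wrist and side"
    out=[]
    for n in ('wrist','side'):
        im=cams.camera(n);u=proj(im,T).astype(int);x0,y0=u[0]-24,u[1]-28;print(n,x0,y0)
        p=im['img'][y0:y0+56,x0:x0+48];out.append(cv2.resize(cv2.cvtColor(p,cv2.COLOR_RGB2BGR),None,fx=8,fy=8,interpolation=cv2.INTER_CUBIC))
        pickle.dump(im,open(f'{tag}_{n}.pkl','wb'))
    cv2.imwrite(f'pics/{tag}.png',np.hstack(out))
    s=robot.read_state();print(s['tool_pos'],s['ft_force'])
def tipz(c,p,tip0,ax,arm):
    "solve tip drop from a row/col: tip sinks vertically and moves little sideways"
    d=np.arange(0,45,.1);q=np.array([proj(c,np.array(tip0)-[0,0,z]) for z in d]);i=np.argmin(((q-p)**2).sum(1));return d[i],q[i]
E
python3 - <<'E'
from h import *
np.set_printoptions(precision=1,suppress=True)
T=np.array([487,87,64.])
check('p1',T)
c=pickle.load(open('p1_wrist.pkl','rb'))
for z in(60,64.2,68,72):print(z,'tip',proj(c,[486.7,83.9,z]),'rider',proj(c,[487.5,88.8,64.2]))
E
```

```text
wrist 400 237
side 299 249
[483.4  21.   80.1] [-2.1  1.7  6.7]
60 tip [414.3 261. ] rider [428.1 266.3]
64.2 tip [417.5 264.7] rider [428.1 266.3]
68 tip [420.6 268.3] rider [428.1 266.3]
72 tip [424.  272.1] rider [428.1 266.3]
```

View pics/p1.png

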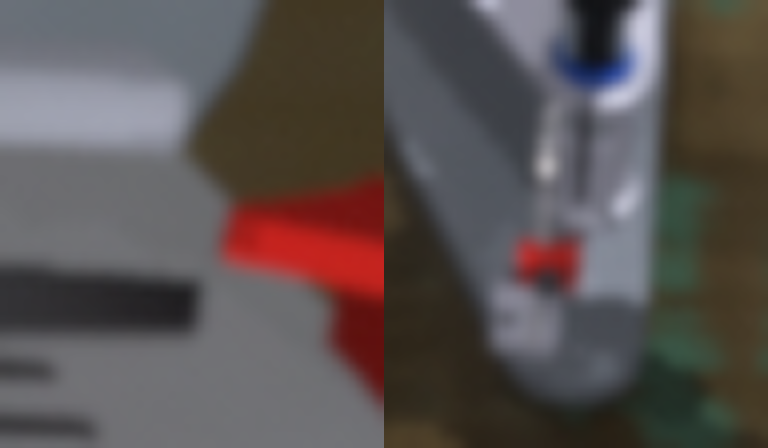

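The wrist crop shows the rider tip at (428.1,266.4), as predicted, and the pointer tip at (424.8,275.1). That puts the tip at z≈75, so about 11 mm of tip travel (9 mm of pad travel) remains.

Request:
jog_arm(
  rows=[
    {"gripper": 0, "translation": [0, 0, 0.2], "turn": 0},
    {"gripper": 0, "translation": [0, 0, 0.2], "turn": 0},
    {"gripper": 0, "translation": [0, 0, 0.2], "turn": 0},
    {"gripper": 0, "translation": [0, 0, 0.1], "turn": 0},
    {"gripper": 0, "translation": [0, 0, 0], "turn": 0},
    {"gripper": 0, "translation": [0, 0, 0], "turn": 0},
  ],
)

```text
t: 7.85
tool_pos: [483.8, 20.8, 73.5]
eef_rot: [0.001, 1.0, -0.0, 0.001]
ft_force: [-0.9, 2.4, 8.5]
width: -0.002
gripper_force: 4.0
```

Run:
```python
from h import *
np.set_printoptions(precision=1,suppress=True)
T=np.array([487,87,64.])
check('p2',T)
c=pickle.load(open('p2_wrist.pkl','rb'))
for z in(60,64.2,68,72):print(z,'tip',proj(c,[486.7,83.9,z]),'rider',proj(c,[487.5,88.8,64.2]))
```

```text
wrist 405 242
side 299 249
[483.7  20.8  73.5] [-1.3  1.8  8.6]
60 tip [419.7 265.9] rider [434.1 271.6]
64.2 tip [423.2 269.9] rider [434.1 271.6]
68 tip [426.5 273.7] rider [434.1 271.6]
72 tip [430.1 277.8] rider [434.1 271.6]
```

View pics/p2.png

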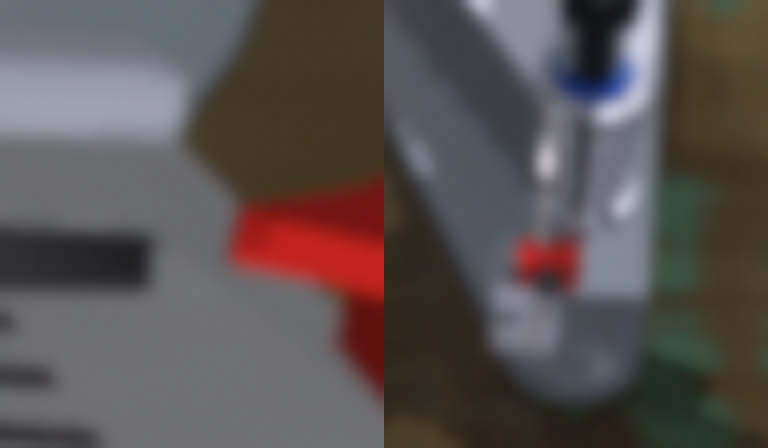

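```bash
cat >> h.py <<'E'
def model(tip0,side,th,yaw=-0.056,z0=0):
    # perpendicular (towards corner) to the axis, base frame
    a=np.array([-35,-140*side])-np.array([65,0]);a=a/np.linalg.norm(a);n=np.array([a[1],-a[0]])*(-1)
    if n[1]*side<0:n=-n
    c,s=np.cos(yaw),np.sin(yaw);n=np.array([c*n[0]-s*n[1],s*n[0]+c*n[1]])
    r=199;k=-r*(1-np.cos(th))-z0*np.sin(th)
    return np.array(tip0)+[k*n[0],k*n[1],-r*np.sin(th)]
def fit(c,px,tip0,side,z0=0):
    th=np.arange(0,.23,.001);q=np.array([proj(c,model(tip0,side,t,z0=z0)) for t in th]);e=np.linalg.norm(q-px,axis=1);i=e.argmin()
    return dict(tilt=th[i].round(3),err=e[i].round(2),drop=round(199*np.sin(th[i]),1),res=(q[i]-px).round(1))
E
python3 - <<'E'
from h import *
t0=[486.7,83.9,86.6]
for tag,px in(('p1',(424.8,275.1)),('p2',(424,274.8))):
    c=pickle.load(open(tag+'_wrist.pkl','rb'))
    for z0 in(0,5,10):print(tag,z0,fit(c,px,t0,1,z0))
    print('target',proj(c,model(t0,1,.1128)))
E
```

```text
p1 0 {'tilt': np.float64(0.063), 'err': np.float64(0.42), 'drop': np.float64(12.5), 'res': array([ 0.3, -0.3])}
p1 5 {'tilt': np.float64(0.063), 'err': np.float64(0.32), 'drop': np.float64(12.5), 'res': array([-0.2,  0.3])}
p1 10 {'tilt': np.float64(0.063), 'err': np.float64(1.05), 'drop': np.float64(12.5), 'res': array([-0.7,  0.8])}
target [415.59221685 266.73113667]
p2 0 {'tilt': np.float64(0.097), 'err': np.float64(0.44), 'drop': np.float64(19.3), 'res': array([ 0.4, -0.2])}
p2 5 {'tilt': np.float64(0.097), 'err': np.float64(0.7), 'drop': np.float64(19.3), 'res': array([-0.4,  0.6])}
p2 10 {'tilt': np.float64(0.096), 'err': np.float64(1.81), 'drop': np.float64(19.1), 'res': array([-1. ,  1.5])}
target [421.15329696 271.9706592 ]
```

Request:
jog_arm(
  rows=[
    {"gripper": 0, "translation": [0, 0, 0.1], "turn": 0},
    {"gripper": 0, "translation": [0, 0, 0.1], "turn": 0},
    {"gripper": 0, "translation": [0, 0, 0.08], "turn": 0},
    {"gripper": 0, "translation": [0, 0, 0], "turn": 0},
    {"gripper": 0, "translation": [0, 0, 0], "turn": 0},
  ],
)

```text
t: 8.45
tool_pos: [484.0, 20.7, 70.9]
eef_rot: [0.001, 1.0, -0.0, 0.001]
ft_force: [-1.0, 1.5, 8.6]
width: -0.005
gripper_force: 4.3
```

Run:
```python
from h import *
np.set_printoptions(precision=1,suppress=True)
check('p3',np.array([487,87,64.]))
c=pickle.load(open('p3_wrist.pkl','rb'))
print('target',proj(c,model([486.7,83.9,86.6],1,.1128)),'rider',proj(c,[487.5,88.8,64.2]))
```

```text
wrist 408 244
side 299 249
[484.   20.7  70.9] [-1.2  1.9  8.3]
target [423.7 274.2] rider [436.8 273.7]
```

View pics/p3.png

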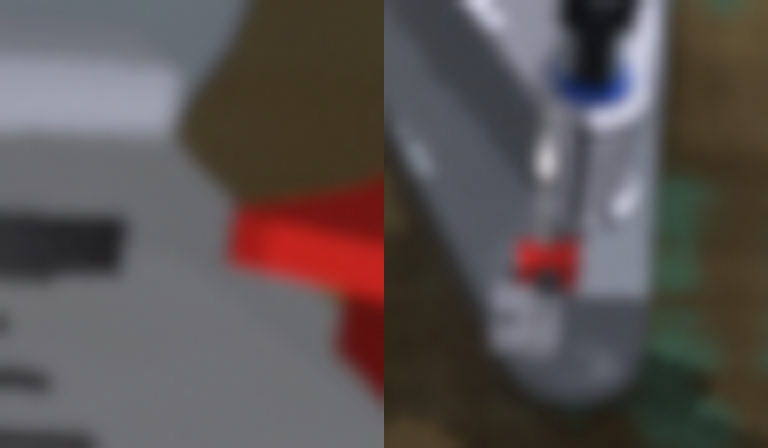

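The pointer tip is at (423.6,274.6) against a target of (423.7,274.2), so it is level with the rider. I hold for 2 s, then ease up.

Request:
jog_arm(
  rows=[
    {"gripper": 0, "translation": [0, 0, 0], "turn": 0},
    {"gripper": 0, "translation": [0, 0, 0], "turn": 0},
    {"gripper": 0, "translation": [0, 0, 0], "turn": 0},
    {"gripper": 0, "translation": [0, 0, 0], "turn": 0},
    {"gripper": 0, "translation": [0, 0, 0], "turn": 0},
    {"gripper": 0, "translation": [0, 0, 0], "turn": 0},
    {"gripper": 0, "translation": [0, 0, 0], "turn": 0},
    {"gripper": 0, "translation": [0, 0, 0], "turn": 0},
  ],
)

```text
t: 9.35
tool_pos: [484.0, 20.7, 70.9]
eef_rot: [0.001, 1.0, -0.0, 0.001]
ft_force: [-1.5, 1.0, 7.4]
width: 0.0
gripper_force: 4.3
```

Request:
jog_arm(
  rows=[
    {"gripper": 0, "translation": [0, 0, 0], "turn": 0},
    {"gripper": 0, "translation": [0, 0, 0], "turn": 0},
    {"gripper": 0, "translation": [0, 0, 0], "turn": 0},
    {"gripper": 0, "translation": [0, 0, 0], "turn": 0},
    {"gripper": 0, "translation": [0, 0, 0], "turn": 0},
    {"gripper": 0, "translation": [0, 0, 0], "turn": 0},
    {"gripper": 0, "translation": [0, 0, 0], "turn": 0},
    {"gripper": 0, "translation": [0, 0, 0], "turn": 0},
  ],
)

```text
t: 10.15
tool_pos: [484.0, 20.7, 70.9]
eef_rot: [0.001, 1.0, -0.0, 0.001]
ft_force: [-1.5, 1.6, 9.4]
width: -0.001
gripper_force: 4.3
```

Request:
jog_arm(
  rows=[
    {"gripper": 0, "translation": [0, 0, 0], "turn": 0},
    {"gripper": 0, "translation": [0, 0, 0], "turn": 0},
    {"gripper": 0, "translation": [0, 0, -0.05], "turn": 0},
    {"gripper": 0, "translation": [0, 0, -0.1], "turn": 0},
    {"gripper": 0, "translation": [0, 0, -0.15], "turn": 0},
    {"gripper": 0, "translation": [0, 0, -0.15], "turn": 0},
    {"gripper": 0, "translation": [0, 0, -0.15], "turn": 0},
    {"gripper": 0, "translation": [0, 0, -0.15], "turn": 0},
  ],
)

```text
t: 10.95
tool_pos: [483.5, 20.9, 78.1]
eef_rot: [0.001, 1.0, 0.0, 0.0]
ft_force: [-1.0, 1.5, 7.2]
width: -0.001
gripper_force: 3.4
```

Request:
jog_arm(
  rows=[
    {"gripper": 0, "translation": [0, 0, -0.15], "turn": 0},
    {"gripper": 0, "translation": [0, 0, -0.15], "turn": 0},
    {"gripper": 0, "translation": [0, 0, -0.15], "turn": 0},
    {"gripper": 0, "translation": [0, 0, -0.15], "turn": 0},
    {"gripper": 0, "translation": [0, 0, -0.15], "turn": 0},
    {"gripper": 0, "translation": [0, 0, -0.15], "turn": 0},
    {"gripper": 0, "translation": [0, 0, -0.15], "turn": 0},
    {"gripper": 0, "translation": [0, 0, -0.15], "turn": 0},
  ],
)

```text
t: 11.75
tool_pos: [483.1, 20.8, 89.6]
eef_rot: [0.001, 1.0, -0.0, 0.0]
ft_force: [-0.7, 1.3, 3.8]
width: 0.003
gripper_force: 2.0
```

Request:
jog_arm(
  rows=[
    {"gripper": 0, "translation": [0, 0, -0.15], "turn": 0},
    {"gripper": 0, "translation": [0, 0, -0.15], "turn": 0},
    {"gripper": 0, "translation": [0, 0, -0.15], "turn": 0},
    {"gripper": 0, "translation": [0, 0, -0.15], "turn": 0},
    {"gripper": 0, "translation": [0, 0, -0.2], "turn": 0},
    {"gripper": 0, "translation": [0, 0, -0.3], "turn": 0},
    {"gripper": 0, "translation": [0, 0, -0.5], "turn": 0},
    {"gripper": 0, "translation": [0, 0, 0], "turn": 0},
  ],
)

```text
t: 12.55
tool_pos: [483.7, 20.7, 106.4]
eef_rot: [0.001, 1.0, -0.0, 0.001]
ft_force: [-0.0, -0.5, -0.1]
width: 0.006
gripper_force: 0.0
```

Request:
jog_arm(
  rows=[
    {"gripper": 0, "translation": [0, 0, -2], "turn": 0},
    {"gripper": 0, "translation": [0, 0, -4], "turn": 0},
    {"gripper": 0, "translation": [0, 0, -4], "turn": 0},
    {"gripper": 0, "translation": [0, -2, 0], "turn": 0},
    {"gripper": 0, "translation": [0.2, -4, 0], "turn": 0},
    {"gripper": 0, "translation": [0.5, -5, 0], "turn": 0},
    {"gripper": 0, "translation": [0.5, -5, 0], "turn": 0},
    {"gripper": 0, "translation": [0, -3, 0], "turn": 0},
  ],
)

```text
t: 13.35
tool_pos: [470.1, -171.6, 205.7]
eef_rot: [0.002, 1.0, -0.001, 0.0]
ft_force: [0.6, 0.6, 0.1]
width: -0.0
gripper_force: 0.0
```

Request:
jog_arm(
  rows=[
    {"gripper": 0, "translation": [0, -1.8, 0.5], "turn": 0},
    {"gripper": 0, "translation": [0, 0, 0], "turn": 0},
    {"gripper": 0, "translation": [0, 0, 0], "turn": 0},
    {"gripper": 0, "translation": [0, 0, 0], "turn": 0},
  ],
)

```text
t: 13.75
tool_pos: [470.8, -185.6, 200.6]
eef_rot: [0.0, 1.0, 0.0, 0.0]
ft_force: [-0.2, -0.8, -0.2]
width: -0.001
gripper_force: 0.0
```

Run:
```python
from h import *
shot('rC',['right_pad_top','right_pointer_tip','right_rider_point'])
```

```text
right_pad_top [(array([173. , 194.7]), 0.93)]
right_pointer_tip [(array([ 90.8, 191.9]), 0.84)]
right_rider_point [(array([ 95.6, 189.3]), 0.79)]
```

Request:
jog_arm(
  rows=[
    {"gripper": 0, "translation": [0, -2, 0], "turn": 0},
    {"gripper": 0, "translation": [0, -3, 1], "turn": 0},
    {"gripper": 0, "translation": [0.3, -2, 2], "turn": 0},
    {"gripper": 0, "translation": [0, 0, 0], "turn": 0},
    {"gripper": 0, "translation": [0, 0, 0], "turn": 0},
    {"gripper": 0, "translation": [0, 0, 0], "turn": 0},
  ],
)

```text
t: 14.55
tool_pos: [468.1, -256.0, 171.3]
eef_rot: [0.0, 1.0, -0.0, 0.0]
ft_force: [-0.2, -0.6, 0.3]
width: 0.002
gripper_force: 0.0
```

Run:
```python
from h import *
shot('rB',['right_pad_top','right_pointer_tip','right_rider_point'])
```

```text
right_pad_top [(array([279.4, 212.4]), 0.89)]
right_pointer_tip [(array([180.3, 204.7]), 0.8), (array([278.7, 216. ]), 0.24)]
right_rider_point [(array([181.6, 203.2]), 0.73)]
```

Request:
jog_arm(
  rows=[
    {"gripper": 0, "translation": [0.5, -2, -1], "turn": 0},
    {"gripper": 0, "translation": [0.5, -3, -2], "turn": 0},
    {"gripper": 0, "translation": [0.5, -2, 0], "turn": 0},
    {"gripper": 0, "translation": [0, 0, 0], "turn": 0},
    {"gripper": 0, "translation": [0, 0, 0], "turn": 0},
    {"gripper": 0, "translation": [0, 0, 0], "turn": 0},
  ],
)

```text
t: 15.35
tool_pos: [452.5, -325.4, 200.1]
eef_rot: [0.0, 1.0, 0.001, -0.0]
ft_force: [0.7, -0.4, 0.8]
width: -0.002
gripper_force: 0.0
```

Run:
```python
from h import *
np.set_printoptions(precision=1,suppress=True)
shot('rA',['right_pad_top','right_pointer_tip','right_rider_point'])
print(robot.read_state()['tool_pos'])
T=np.array([464,-320.,75]);out=[]
for k in 'ABC':
    im=pickle.load(open(f'r{k}.pkl','rb'))[0]
    u=proj(im,T).astype(int);x0,y0=u[0]-24,u[1]-28;print(k,x0,y0)
    x0=max(x0,0);p=im['img'][y0:y0+56,x0:x0+48]
    out.append(cv2.resize(cv2.cvtColor(p,cv2.COLOR_RGB2BGR),(264,308),interpolation=cv2.INTER_CUBIC))
cv2.imwrite('pics/crop2.png',np.hstack(out))
```

```text
right_pad_top [(array([378. , 223.4]), 0.65)]
right_pointer_tip [(array([288.3, 218. ]), 0.79)]
right_rider_point [(array([280.5, 211.6]), 0.77)]
[ 452.6 -325.8  200.3]
A 261 186
B 157 175
C 70 162
```

View pics/crop2.png

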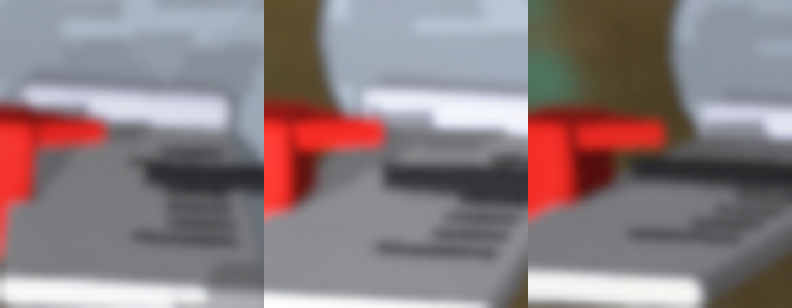

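The crop shows the rider tip at A (280.3,209.8), B (179,198.8), C (94.9,186). The pointer tip is at A (287.7,217.6), B (179.2,207.2), C (88.9,192.9).

Run:
```python
from h import *
np.set_printoptions(precision=1,suppress=True)
I=[pickle.load(open(f'r{k}.pkl','rb'))[0] for k in 'ABC']
for nm,px in(('rider',[(280.3,209.8),(179,198.8),(94.9,186)]),('tip',[(287.7,217.6),(179.2,207.2),(88.9,192.9)]),('pad',[(378,223.4),(279.4,212.4),(173,194.7)])):
    o=list(zip(I,px));X=tri(o);print(nm,X,[tri([o[i],o[j]]) for i,j in((0,2),(1,2),(0,1))],[proj(c,X)-p for c,p in o])
```

```text
rider [ 462.9 -323.9   66.4] [array([ 462.9, -323.9,   66.4]), array([ 462.8, -323.8,   66.5]), array([ 462.9, -323.9,   66.2])] [array([ 0. , -0.2]), array([-0. ,  0.1]), array([0. , 0.1])]
tip [ 463.3 -318.9   86.3] [array([ 463.3, -318.9,   86.3]), array([ 463.2, -318.7,   86.7]), array([ 463.3, -318.9,   86. ])] [array([0. , 0.2]), array([-0.1,  0.1]), array([ 0.1, -0.2])]
pad [ 463.2 -256.7   97.3] [array([ 463.1, -257.1,   97.2]), array([ 461.6, -255.8,  101.7]), array([ 465.2, -255.8,   92.5])] [array([ 0.9, -1.1]), array([-1.4, -0.4]), array([0.4, 1.5])]
```

Request:
jog_arm(
  rows=[
    {"gripper": 0, "translation": [-0.4, 2, 0], "turn": 0},
    {"gripper": 0, "translation": [-0.6, 3, 1], "turn": 0},
    {"gripper": 0, "translation": [-0.4, 1.95, 2], "turn": 0},
    {"gripper": 0, "translation": [0, 0, 3], "turn": 0},
    {"gripper": 0, "translation": [0, 0, 2.5], "turn": 0},
    {"gripper": 0, "translation": [0, 0, 0.9], "turn": 0},
    {"gripper": 0, "translation": [0, 0, 0], "turn": 0},
    {"gripper": 0, "translation": [0, 0, 0], "turn": 0},
  ],
)

```text
t: 16.35
tool_pos: [467.2, -257.7, 107.7]
eef_rot: [0.001, 1.0, -0.001, 0.001]
ft_force: [0.7, -0.4, 0.9]
width: 0.001
gripper_force: 0.0
```

Request:
jog_arm(
  rows=[
    {"gripper": 0, "translation": [0, 0, 0.4], "turn": 0},
    {"gripper": 0, "translation": [0, 0, 0.4], "turn": 0},
    {"gripper": 0, "translation": [0, 0, 0.2], "turn": 0},
    {"gripper": 0, "translation": [0, 0, 0.2], "turn": 0},
    {"gripper": 0, "translation": [0, 0, 0.2], "turn": 0},
    {"gripper": 0, "translation": [0, 0, 0], "turn": 0},
  ],
)

```text
t: 16.95
tool_pos: [466.6, -257.2, 92.5]
eef_rot: [0.001, 1.0, -0.0, 0.0]
ft_force: [-0.4, 0.4, 1.5]
width: 0.0
gripper_force: 0.8
```

Request:
jog_arm(
  rows=[
    {"gripper": 0, "translation": [0, 0, 0.2], "turn": 0},
    {"gripper": 0, "translation": [0, 0, 0.2], "turn": 0},
    {"gripper": 0, "translation": [0, 0, 0.2], "turn": 0},
    {"gripper": 0, "translation": [0, 0, 0.2], "turn": 0},
    {"gripper": 0, "translation": [0, 0, 0.2], "turn": 0},
    {"gripper": 0, "translation": [0, 0, 0.2], "turn": 0},
    {"gripper": 0, "translation": [0, 0, 0.2], "turn": 0},
    {"gripper": 0, "translation": [0, 0, 0], "turn": 0},
  ],
)

```text
t: 17.75
tool_pos: [466.9, -257.4, 78.7]
eef_rot: [0.001, 1.0, -0.0, 0.0]
ft_force: [-0.2, -0.5, 6.8]
width: -0.0
gripper_force: 3.2
```

Request:
jog_arm(
  rows=[
    {"gripper": 0, "translation": [0, 0, 0.15], "turn": 0},
    {"gripper": 0, "translation": [0, 0, 0.15], "turn": 0},
    {"gripper": 0, "translation": [0, 0, 0.1], "turn": 0},
    {"gripper": 0, "translation": [0, 0, 0.05], "turn": 0},
    {"gripper": 0, "translation": [0, 0, 0], "turn": 0},
    {"gripper": 0, "translation": [0, 0, 0], "turn": 0},
  ],
)

```text
t: 18.35
tool_pos: [467.2, -257.5, 74.7]
eef_rot: [0.001, 1.0, -0.0, 0.001]
ft_force: [-0.6, 0.5, 7.2]
width: -0.0
gripper_force: 3.7
```

Run:
```python
from h import *
np.set_printoptions(precision=1,suppress=True)
t0=[463.3,-318.9,86.3]
check('q1',np.array([463,-321,66.]))
c=pickle.load(open('q1_wrist.pkl','rb'))
for th in(.08,.09,.1,.11): print(th,proj(c,model(t0,-1,th)))
print('rider',proj(c,[462.9,-323.9,66.4]))
```

```text
wrist 109 227
side 307 160
[ 467.2 -257.5   74.8] [-1.1 -0.5  8.3]
0.08 [136.1 261.5]
0.09 [138.  259.9]
0.1 [139.9 258.4]
0.11 [141.7 257. ]
rider [126.9 255.8]
```

View pics/q1.png

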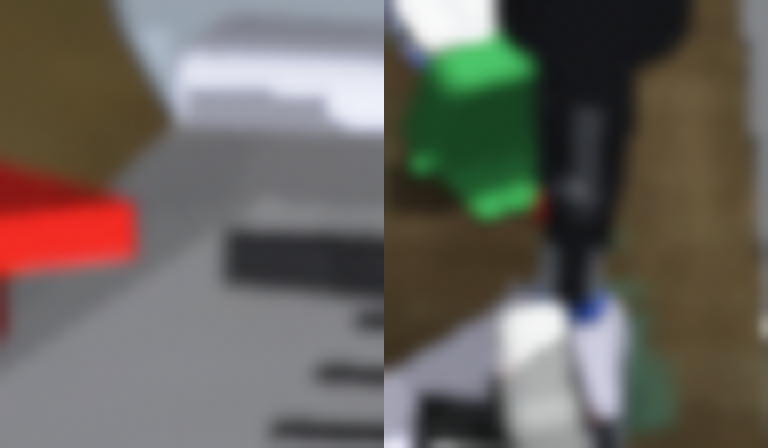

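The rider tip is at (126,256) against a prediction of (126.9,255.8). The pointer tip at (137.3,259.5) gives a tilt of about 0.091, so about 1.6 mm of pad travel remains.

Request:
jog_arm(
  rows=[
    {"gripper": 0, "translation": [0, 0, 0.08], "turn": 0},
    {"gripper": 0, "translation": [0, 0, 0.08], "turn": 0},
    {"gripper": 0, "translation": [0, 0, 0], "turn": 0},
    {"gripper": 0, "translation": [0, 0, 0], "turn": 0},
    {"gripper": 0, "translation": [0, 0, 0], "turn": 0},
  ],
)

```text
t: 18.95
tool_pos: [467.3, -257.5, 73.2]
eef_rot: [0.001, 1.0, -0.0, 0.001]
ft_force: [-0.2, 0.4, 7.1]
width: -0.002
gripper_force: 3.9
```

Run:
```python
from h import *
np.set_printoptions(precision=1,suppress=True)
t0=[463.3,-318.9,86.3]
def end(c):
    g=c['img'].max(2).astype(np.uint8);x0,y0=129,247
    m=cv2.resize(g[y0:y0+18,x0:x0+28],None,fx=8,fy=8,interpolation=cv2.INTER_CUBIC)<85
    n,l,s,_=cv2.connectedComponentsWithStats(m.astype(np.uint8));i=1+s[1:,4].argmax()
    ys,xs=np.where(l==i);e=xs.min();k=xs<e+12
    return e/8+x0,(ys[k].min()+ys[k].max())/16+y0
c0=pickle.load(open('q1_wrist.pkl','rb'))
c=cams.camera('wrist');pickle.dump(c,open('q2_wrist.pkl','wb'))
for k in(c0,c): print(end(k),fit(k,np.array(end(k)),t0,-1),proj(k,model(t0,-1,.1002)))
s=robot.read_state();print(s['tool_pos'],s['ft_force'],s['t'])
```

```text
(np.float64(137.375), np.float64(259.0625)) {'tilt': np.float64(0.09), 'err': np.float64(1.05), 'drop': np.float64(17.9), 'res': array([0.6, 0.9])} [139.9 258.4]
(np.float64(137.625), np.float64(259.0)) {'tilt': np.float64(0.098), 'err': np.float64(1.06), 'drop': np.float64(19.5), 'res': array([0.6, 0.9])} [138.6 259.6]
[ 467.3 -257.5   73.3] [-1.2  1.8  7.4] 19.0
```

Request:
jog_arm(
  rows=[
    {"gripper": 0, "translation": [0, 0, 0.03], "turn": 0},
    {"gripper": 0, "translation": [0, 0, 0], "turn": 0},
    {"gripper": 0, "translation": [0, 0, 0], "turn": 0},
    {"gripper": 0, "translation": [0, 0, 0], "turn": 0},
    {"gripper": 0, "translation": [0, 0, 0], "turn": 0},
    {"gripper": 0, "translation": [0, 0, 0], "turn": 0},
    {"gripper": 0, "translation": [0, 0, 0], "turn": 0},
    {"gripper": 0, "translation": [0, 0, 0], "turn": 0},
  ],
)

```text
t: 19.8
tool_pos: [467.4, -257.5, 73.0]
eef_rot: [0.001, 1.0, -0.0, 0.001]
ft_force: [-0.2, -0.5, 8.2]
width: -0.0
gripper_force: 3.9
```

Request:
jog_arm(
  rows=[
    {"gripper": 0, "translation": [0, 0, 0], "turn": 0},
    {"gripper": 0, "translation": [0, 0, 0], "turn": 0},
    {"gripper": 0, "translation": [0, 0, 0], "turn": 0},
    {"gripper": 0, "translation": [0, 0, 0], "turn": 0},
    {"gripper": 0, "translation": [0, 0, 0], "turn": 0},
    {"gripper": 0, "translation": [0, 0, 0], "turn": 0},
    {"gripper": 0, "translation": [0, 0, 0], "turn": 0},
    {"gripper": 0, "translation": [0, 0, 0], "turn": 0},
  ],
)

```text
t: 20.6
tool_pos: [467.4, -257.5, 73.0]
eef_rot: [0.001, 1.0, -0.0, 0.001]
ft_force: [-1.2, 1.4, 7.9]
width: -0.006
gripper_force: 3.9
```

Request:
jog_arm(
  rows=[
    {"gripper": 0, "translation": [0, 0, 0], "turn": 0},
    {"gripper": 0, "translation": [0, 0, 0], "turn": 0},
    {"gripper": 0, "translation": [0, 0, 0], "turn": 0},
    {"gripper": 0, "translation": [0, 0, -0.05], "turn": 0},
    {"gripper": 0, "translation": [0, 0, -0.1], "turn": 0},
    {"gripper": 0, "translation": [0, 0, -0.15], "turn": 0},
    {"gripper": 0, "translation": [0, 0, -0.15], "turn": 0},
    {"gripper": 0, "translation": [0, 0, -0.15], "turn": 0},
  ],
)

```text
t: 21.4
tool_pos: [467.1, -257.6, 78.8]
eef_rot: [0.001, 1.0, -0.0, 0.001]
ft_force: [-0.9, -0.3, 6.4]
width: -0.001
gripper_force: 3.2
```

Request:
jog_arm(
  rows=[
    {"gripper": 0, "translation": [0, 0, -0.15], "turn": 0},
    {"gripper": 0, "translation": [0, 0, -0.15], "turn": 0},
    {"gripper": 0, "translation": [0, 0, -0.15], "turn": 0},
    {"gripper": 0, "translation": [0, 0, -0.15], "turn": 0},
    {"gripper": 0, "translation": [0, 0, -0.15], "turn": 0},
    {"gripper": 0, "translation": [0, 0, -0.15], "turn": 0},
    {"gripper": 0, "translation": [0, 0, -0.15], "turn": 0},
    {"gripper": 0, "translation": [0, 0, -0.15], "turn": 0},
  ],
)

```text
t: 22.2
tool_pos: [466.5, -257.2, 90.1]
eef_rot: [0.001, 1.0, -0.0, -0.0]
ft_force: [-1.9, -0.2, 4.5]
width: 0.003
gripper_force: 1.8
```

Request:
jog_arm(
  rows=[
    {"gripper": 0, "translation": [0, 0, -0.15], "turn": 0},
    {"gripper": 0, "translation": [0, 0, -0.15], "turn": 0},
    {"gripper": 0, "translation": [0, 0, -0.15], "turn": 0},
    {"gripper": 0, "translation": [0, 0, -0.15], "turn": 0},
    {"gripper": 0, "translation": [0, 0, -0.2], "turn": 0},
    {"gripper": 0, "translation": [0, 0, -0.3], "turn": 0},
    {"gripper": 0, "translation": [0, 0, -0.5], "turn": 0},
    {"gripper": 0, "translation": [0, 0, -1], "turn": 0},
  ],
)

```text
t: 23.0
tool_pos: [466.1, -256.7, 116.0]
eef_rot: [0.001, 1.0, 0.001, -0.001]
ft_force: [-0.0, 0.8, -0.5]
width: 0.001
gripper_force: 0.0
```

Request:
jog_arm(
  rows=[
    {"gripper": 0, "translation": [0, 0, -3], "turn": 0},
    {"gripper": 0, "translation": [0, 0, -4], "turn": 0},
    {"gripper": 0, "translation": [0, 0, -2], "turn": 0},
    {"gripper": 0, "translation": [0, 0, 0], "turn": 0},
    {"gripper": 0, "translation": [0, 0, 0], "turn": 0},
    {"gripper": 0, "translation": [0, 0, 0], "turn": 0},
  ],
)

```text
t: 23.6
tool_pos: [465.8, -256.5, 204.6]
eef_rot: [0.001, 1.0, 0.001, -0.001]
ft_force: [-0.2, 0.6, -0.4]
width: -0.002
gripper_force: 0.0
```

Run:
```python
from h import *
np.set_printoptions(precision=1,suppress=True)
c,D=shot('end',['right_pointer_tip','right_rider_point'])
print('expect tip',proj(c,[463.3,-318.9,86.3]),'rider',proj(c,[462.9,-323.9,66.4]))
t=cams.camera('top');print('blue',[b for b in blobs(t['img'],'b') if 180<b[0][0]<350 and b[0][1]<290],[(a['location'],round(a['score'],2)) for a in spotter.pinpoint('meter','top')[:3]])
```

```text
right_pointer_tip [(array([191. , 197.8]), 0.59)]
right_rider_point [(array([192.8, 194.9]), 0.85)]
expect tip [191.2 198.6] rider [190.3 191.9]
blue [(array([213.4, 257. ]), np.int32(36))] [([230.3, 146.2], 0.81), ([377.0, 251.4], 0.76), ([265.0, 256.7], 0.7)]
```

The right pointer is back home (191,197.8 against 191.2,198.6 expected), and the left pad and meter are where they started.

```bash
python3 -c "
from station import robot
print(robot.sign_off())"
```

```text
the job is handed in; nothing more can be done
None
```

I pressed the left corner and then the right level with their riders (to within about 1 mm by the wrist camera), held each for about 2 s and eased it back home; the meter was not touched, and the job is handed in.

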